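# Find the cycler lid whose catch has failed and hold it open

### The job

The three-bay thermal cycler on the bench reports that one of its lids is not held by its catch, though by eye all three look shut. Tap the front of the lids one after another until you feel one give a few millimetres under the finger, then lift that lid by its bar handle to at least 45 degrees and finish while still holding it up, because it falls shut when let go. Leave the other lids shut and everything else on and around the cycler where it is.

Things in the scene. Friction and masses are not known exactly. Their poses are not given: they have to be found in the camera images.
- cycler: white three-bay thermal cycler, 360 mm deep (x), 340 mm wide (y), fixed; origin under its centre at bench level, x to its rear; the sloping console (-x, at least 45 mm below the bar handles) faces the robot. On its deck three equal dark lids, 92 mm wide, 152 mm long, 100 mm apart along y, tops 167 mm above the bench, hinged at the rear
- lid_left (a joint): opening angle (rad) of the lid on the robot's left (cycler +y): 0 shut, grows as its front rises, stop at 1.15; goes down to -0.042 if pressed while not caught. All lids look the same and read 0 at the start. About 0.5 kg; falls shut from any angle. Which of the three lids is not caught differs every time
- lid_mid (a joint): the same for the middle lid. A caught lid stands firm when pressed and when pulled; the one not caught rests on a sprung sealing frame and, pressed at its press point, starts to sink at 1 to 2 N and is 6 mm down (its end) at about 4 N, and springs back
- lid_right (a joint): the same for the lid on the robot's right (cycler -y)
- press_left (a point): point to tap on the left lid: on its flat top face (167 mm above the bench when shut), centred across, 15 mm behind the lid's front edge; moves with the lid, axes as the cycler's when shut
- press_mid (a point): the same on the middle lid
- press_right (a point): the same on the right lid
- grip_left (a point): middle of the left lid's bar handle: a round steel bar 10 mm thick, 68 mm long between its two arms' centre lines, running along the cycler's y, its axis 40 mm in front of the lid's front edge and 155 mm above the bench when shut; 35 mm free between bar and lid; moves with the lid, axes as the cycler's when shut
- grip_mid (a point): the same on the middle lid
- grip_right (a point): the same on the right lid
- hinge_left (a point): middle of the left lid's hinge line (runs along the cycler's y) at the lid's rear, 150 mm above the bench; 200 mm behind the bar handle, fixed to the cycler
- hinge_mid (a point): the same for the middle lid
- hinge_right (a point): the same for the right lid
- tip_box: pipette tip box 122 x 86 x 78 mm, origin under its centre; leave it
- tube_rack: white rack 70 x 190 mm with capped tubes, 117 mm high in all, origin under its centre; leave it
- mini_centrifuge: round mini centrifuge, 132 mm across, 112 mm high, origin under its centre; leave it
- vortex_mixer: vortex mixer 130 x 115 x 115 mm, origin under its centre; leave it
- wash_bottle: wash bottle 66 mm across, 188 mm high with its spout, origin under its centre; leave it
- marker: marker pen lying on the bench, 120 mm long along its x, 14 mm thick, origin under its middle; leave it
- pipette: pipette lying on the bench, 275 mm long along its x, up to 36 mm high, origin at bench level about its middle; leave it
- cap_carton: small carton 45 x 75 x 30 mm on the cycler's rear deck behind the lids, origin under its centre; leave it

How it is judged:
By the outcome, as a careful person would: the job done as asked, in the order asked, and still so for the second after the job is handed in, while the arm keeps its last pose, push and grip.
It also fails if it takes over 51 s, if anything falls off the work surface, if the arm or the gripper's body presses on something with over 40 N, if the wrist force passes 120 N, or if a joint passes its speed limit or range.

### The arm

A 7-joint arm with a two-finger parallel gripper is mounted at the origin on the work surface. World frame = base frame: x ahead of the robot, y to its left, z up, the work surface at z = 0. Lengths are in m, angles in rad, forces in N, time in s.
With the tool pointing down it reaches from about 0.35 to 0.9 m from the base axis. Payload 8.1 kg.
Tool frame: the origin (TCP) lies at the centre of the arm's flange, where the gripper is bolted on; the fingertips stand 178 mm ahead of it and the grasp point (between the pads) lies 159 mm ahead of it; x points along the fingers, z is the direction in which the jaws open and shut, and the axes are right-handed (so a half turn about x gives the same grasp; the last joint's range is limited). The gripper opens to 92 mm and grips with 3 to 60 N. Pads are 19 mm wide; open, the fingers measure 130 mm over their backs; the gripper's body (75 mm by 190 mm) begins 47 mm behind the grasp point.
Start: joints at [1.124, 0.434, 0.025, 1.573, -0.012, 1.134, -0.075], TCP at [0.211, -0.588, 0.405] pointing down, gripper open.
Joint ranges: [-2.62, 2.62], [-0.44, 2.09], [-1.27, 1.32], [0.08, 2.57], [-1.32, 4.46], [0.12, 2], [-2.74, 2.74]. Speed limits (rad/s): [2.22, 2.22, 3.01, 3.01, 3.14, 3.14, 3.14].

### API

Orientations are given as a rotation vector (axis times angle).
In Python, from cell import arm, get_image, search_frame, pinpoint gives the robot as it stands.
- The arm moves only by the tool arm_command, never from a script. Its argument "motion" is a list of rows, each a list of 7 numbers: the finger opening in mm, from 0 to 91.8, then the shift along the tool's x, y, z in mm, then the turn, a rotation vector about the tool's x, y, z in degrees. In form: [[fingers, x, y, z, ax, ay, az], ...]. A call has 1 to 5 rows; each row shifts and turns the commanded pose from where the row before left it, along the tool's axes as they then stand; what a row does not reach is not made up. A row lasts 1/8 s, in which the tool goes at most 62.5 mm and 10.7 degrees, less where a joint would pass 70% of its speed; a pose out of reach is approached as far as the arm can. A call with a gripper value outside its range is refused whole. The fingers move at their own pace and stop on an object; "newtons" is the grip in N (left out, the last holds). Time passes only in rows, so rows that do not move let the fingers close. It gives the time, the measured TCP pose, the force and the opening at its end, in the units of the state.
- arm.observe(): the state, without advancing time (a new reading comes with each control period).
- get_image(name): name is "scene" or "top"; returns a dict with "frame" (420x560x3 uint8, red, green, blue), "range_z" (420x560 float32, m along the optical axis (not along the pixel's ray), 0 where there is no reading), "K" (3x3 intrinsics, pixels), "origin" and "rotation" of the camera in the world. Camera axes: x right, y down, z forward; pixel columns grow to the right and rows downward; lengths in m; the calibration is good to about 2 mm. A picture is of the moment at which its call begins.
- arm.sign_off(): hands the job in, once; it reports no verdict.
Trained networks look in the newest picture that a camera, given by its name, has taken for a name from the list of things; names that differ only in an ending like _2 or _b are one class to them, and where a whole thing is asked for, a point or a joint stands for the part that bears it (a point fixed in the world has none). Each returns a list of dicts, best first, with "p" (0 to 1); they miss things now and then, are a little off and sometimes report something else, mostly with a low value. They report only what shows in the picture. A call takes as long as a camera call.
- search_frame(camera, target): "point" ([x, y, z] in m, in world coordinates, good to about 4 mm: the middle of the surface that is visible of it).
- pinpoint(camera, target): "point" ([x, y, z] in m, in world coordinates, good to about 4 mm: a listed point, or the origin of a listed thing).
The state is a dict: "clock": time; "joints": joint angles; "dq": joint speeds; "joint_efforts": joint torques, N m; "position": TCP position; "ee_rot": TCP orientation; "force": force on the tool from outside, world axes, zero at the start; "ft_torque": the same for the moment, N m; "width": opening from 0.0 (shut) to 1.0 (fully open).
Only numpy, scipy, OpenCV 4.12 (cv2) and the standard library are available. Lean on these libraries where they do the work, as an engineer would, in place of code of your own. Each camera call takes 0.05 s, during which the arm holds its last target. There are 200 camera calls.

## Working session

There is one attempt and no reset: what is moved stays moved. The work goes in short steps, Python scripts to look and compute and a tool call to move; the robot and the scene stay as the last step left them, time stands still between calls to the robot, and variables do not carry over. Pictures are saved under pics/ and viewed, about 8 in all and at most 12, crops included, and the job is handed in when it is done.

Besides the shell and the picture viewer there is one more tool, called after "Request:" as a command line: name --pt "numbers of a row" for each row, then --argument value for the rest. arm_command: Moves the arm, as the interface text tells. Its arguments: {"type":"object","properties":{"motion":{"type":"array"},"newtons":{"type":"number"}},"required":["motion"]}

```bash
ls; mkdir -p pics; python3 - <<'E'
from cell import arm,get_image,search_frame,pinpoint
import cv2,numpy as np
s=arm.observe(); print({k:np.round(v,4).tolist() for k,v in s.items()})
for c in("scene","top"):
    im=get_image(c); cv2.imwrite(f"pics/{c}0.png",im["frame"][:,:,::-1]); print(c,np.round(im["origin"],3))
    for n in("cycler","press_left","press_mid","press_right","grip_left","grip_mid","grip_right","hinge_left","hinge_mid","hinge_right"):
        print(n,[(round(d["p"],2),np.round(d["point"],3).tolist()) for d in pinpoint(c,n)[:3]])
E
```

```text
pics
{'clock': 0.0, 'joints': [1.1244, 0.4352, 0.025, 1.5741, -0.0116, 1.134, -0.0751], 'dq': [0.0023, 0.0014, 0.0011, -0.0025, 0.0007, -0.0014, -0.0009], 'joint_efforts': [-0.0, -66.7864, 0.9851, -31.4472, -0.0605, 0.0426, 0.0001], 'position': [0.2106, -0.5882, 0.404], 'ee_rot': [0.9532, 1.3538, -0.9519], 'force': [-0.2604, -0.6544, -0.2506], 'ft_torque': [0.0224, 0.0375, -0.0092], 'width': 1.002}
scene [ 1.473 -0.139  1.071]
cycler [(0.82, [0.625, -0.02, -0.002])]
press_left [(0.64, [0.578, 0.079, 0.166])]
press_mid [(0.78, [0.574, -0.021, 0.166])]
press_right [(0.95, [0.574, -0.124, 0.171]), (0.5, [0.503, 0.399, 0.002]), (0.45, [0.654, -0.465, 0.001])]
grip_left [(0.95, [0.523, 0.082, 0.156])]
grip_mid [(0.97, [0.519, -0.021, 0.151])]
grip_right [(0.78, [0.517, -0.122, 0.155])]
hinge_left [(0.91, [0.719, 0.08, 0.153]), (0.59, [0.648, 0.428, 0.0])]
hinge_mid [(0.91, [0.72, -0.019, 0.148])]
hinge_right [(0.67, [0.719, -0.123, 0.153]), (0.54, [0.646, 0.432, 0.001]), (0.51, [0.721, -0.021, 0.149])]
top [0.397 0.008 1.131]
cycler [(0.59, [0.631, -0.024, 0.003]), (0.44, [0.719, -0.018, 0.149]), (0.27, [0.322, -0.253, 0.0])]
press_left [(0.62, [0.58, 0.079, 0.166]), (0.58, [0.52, -0.117, 0.152])]
press_mid [(0.76, [0.579, -0.023, 0.165]), (0.17, [0.574, -0.124, 0.172])]
press_right [(0.9, [0.575, -0.122, 0.17]), (0.72, [0.724, 0.077, 0.149])]
grip_left [(0.81, [0.52, 0.078, 0.154])]
grip_mid [(0.6, [0.523, -0.023, 0.153])]
grip_right [(0.62, [0.518, -0.117, 0.152])]
hinge_left [(0.67, [0.721, 0.078, 0.147])]
hinge_mid [(0.8, [0.719, -0.025, 0.148])]
hinge_right [(0.54, [0.36, 0.464, -0.001])]
```

View pics/scene0.png

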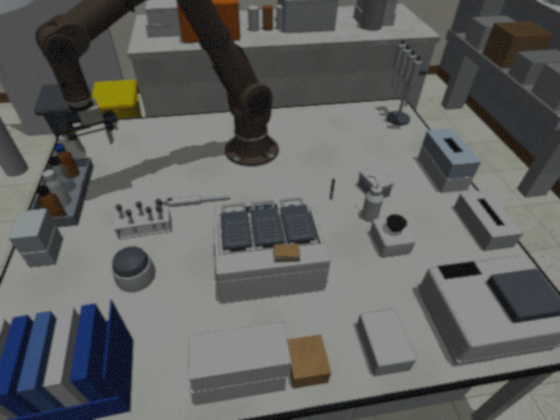

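View pics/top0.png

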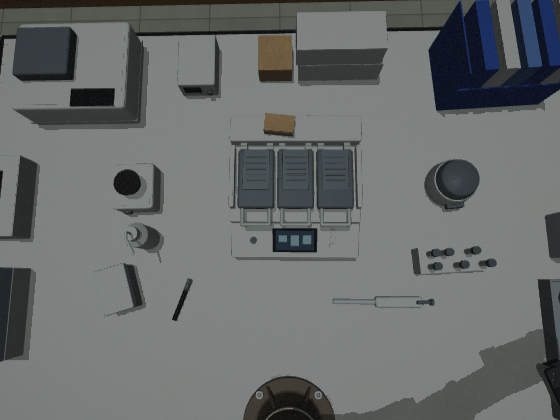

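The pictures show the cycler in the middle, with its three lids around columns 235–355 and rows 148–210 in the top view. The handles are at row ~217 and the console faces the robot. This matches the network points. Next I fit the cycler pose and plan the first tap on the right lid.

```bash
cat > h.py <<'E'
from cell import arm,get_image,search_frame,pinpoint
import numpy as np
from scipy.spatial.transform import Rotation as Ro
from scipy.optimize import least_squares
def fit():
    L={'left':.1,'mid':0,'right':-.1}; X={'press':75-20,'grip':0,'hinge':200}
    obs=[]
    for c in("scene","top"):
        for n in L:
            for k in X:
                r=pinpoint(c,f"{k}_{n}")
                for d in r[:1]:
                    if d["p"]>.5: obs.append((X[k]/1e3,L[n],*d["point"][:2]))
    o=np.array(obs)
    f=lambda p:(np.c_[p[0]+np.cos(p[2])*o[:,0]-np.sin(p[2])*o[:,1],p[1]+np.sin(p[2])*o[:,0]+np.cos(p[2])*o[:,1]]-o[:,2:]).ravel()
    s=least_squares(f,[.52,-.02,0],loss='soft_l1',f_scale=.004)
    print("grip_mid x,y,yaw",s.x.round(4),"res mm",np.round(f(s.x)*1e3,0)); return s.x
def goto(pos,R):
    s=arm.observe(); C=Ro.from_rotvec(s["ee_rot"])
    print("now",np.round(s["position"],4),"axes",C.as_matrix().round(3).tolist(),"F",np.round(s["force"],2))
    print("shift mm",np.round(C.inv().apply(np.array(pos)-s["position"])*1e3,1),"turn deg",np.round(np.degrees((C.inv()*R).as_rotvec()),2))
def down(yaw,sgn=1):
    z=sgn*np.array([np.cos(yaw),np.sin(yaw),0]); x=np.array([0,0,-1.]); return Ro.from_matrix(np.c_[x,np.cross(z,x),z])
E
python3 - <<'E'
from h import *
g=fit(); c,s=np.cos(g[2]),np.sin(g[2])
for n,y in(('l',.1),('m',0),('r',-.1)):
    for k,x in(('press',.055),('grip',0),('hinge',.2)): print(n,k,np.round([g[0]+c*x-s*y,g[1]+s*x+c*y],4))
p=[g[0]+c*.055+s*.1,g[1]+s*.055-c*.1,.167+.178+.04]
for sg in(1,-1): goto(p,down(g[2],sg))
E
```

```text
grip_mid x,y,yaw [ 0.5201 -0.0204 -0.0104] res mm [  -2.   -0.   -2.   -2.    2.   -2.    1.    0.    1.    0.   -0.   -3.
    0.    3.    2.    2.    0.    0.   -4.    0.    1.    2.    0.   -1.
   -4.    2.   -3.    3.    1.    2.   -1.    1.    1.   -4.  359. -586.]
l press [0.5761 0.079 ]
l grip [0.5211 0.0796]
l hinge [0.7211 0.0775]
m press [ 0.5751 -0.021 ]
m grip [ 0.5201 -0.0204]
m hinge [ 0.7201 -0.0225]
r press [ 0.5741 -0.1209]
r grip [ 0.5191 -0.1204]
r hinge [ 0.7191 -0.1225]
now [ 0.2106 -0.5884  0.4047] axes [[-0.0, 0.942, 0.337], [-0.0, 0.337, -0.942], [-1.0, -0.0, 0.0]] F [ 0.11 -0.09 -0.73]
shift mm [  19.7  499.7 -317.7] turn deg [-69.71   0.     0.  ]
now [ 0.2106 -0.5884  0.4047] axes [[-0.0, 0.942, 0.337], [-0.0, 0.337, -0.942], [-1.0, -0.0, 0.0]] F [ 0.11 -0.09 -0.73]
shift mm [  19.7  499.7 -317.7] turn deg [110.29   0.    -0.  ]
```

Request:
arm_command --pt "0 0 50 -32 0 0 0" --pt "0 0 50 -32 0 0 0" --pt "0 0 50 -32 0 0 0" --pt "0 0 50 -32 0 0 0" --pt "0 0 50 -32 0 0 0" --newtons 10

```text
clock: 2.62
position: [0.393, -0.3519, 0.405]
ee_rot: [0.952, 1.352, -0.952]
force: [1.4, -0.1, 0.4]
width: 0.506
```

Request:
arm_command --pt "0 0 50 -32 0 0 0" --pt "0 0 50 -32 0 0 0" --pt "0 0 50 -32 0 0 0" --pt "0 0 50 -31 0 0 0" --pt "0 0 50 -31 0 0 0"

```text
clock: 3.25
position: [0.5752, -0.1191, 0.405]
ee_rot: [0.953, 1.352, -0.953]
force: [0.2, -0.8, 0.5]
width: 0.011
```

Request:
arm_command --pt "0 0 0 0 -10 0 0" --pt "0 0 0 0 -10 0 0" --pt "0 0 0 0 -10 0 0" --pt "0 0 0 0 -10 0 0" --pt "0 0 0 0 -10 0 0"

```text
clock: 3.88
position: [0.5742, -0.1206, 0.4047]
ee_rot: [0.274, 1.553, -0.274]
force: [-0.1, 0.1, 0.4]
width: 0.003
```

Request:
arm_command --pt "0 0 0 0 -10 0 0" --pt "0 0 0 0 -9.7 0 0" --pt "0 0 0 0 0 0 0"

```text
clock: 4.25
position: [0.5742, -0.1208, 0.4047]
ee_rot: [0.01, 1.571, -0.009]
force: [1.1, 0.8, -0.0]
width: 0.006
```

```bash
python3 - <<'E'
from h import *
goto([.5741,-.1209,.167+.178+.01],down(-.0104))
s=arm.observe(); print(s["width"],np.round(s["joints"],2),s["clock"])
E
```

```text
now [ 0.5742 -0.1208  0.4047] axes [[-0.0, 0.012, 1.0], [0.0, 1.0, -0.012], [-1.0, 0.0, -0.0]] F [ 1.06  0.81 -0.05]
shift mm [49.7 -0.1 -0.1] turn deg [-0.09 -0.   -0.01]
0.006307321277453055 [ 0.44  0.42 -0.46  1.64  0.2   1.13 -0.08] 4.25
```

Request:
arm_command --pt "0 30 0 0 0 0 0" --pt "0 20 0 0 0 0 0" --pt "0 5 0 0 0 0 0" --pt "0 0 0 0 0 0 0"

```text
clock: 4.75
position: [0.5744, -0.1205, 0.35]
ee_rot: [0.01, 1.571, -0.01]
force: [0.7, -0.0, -0.2]
width: 0.005
```

Request:
arm_command --pt "0 2 0 0 0 0 0" --pt "0 0 0 0 0 0 0"

```text
clock: 5.0
position: [0.5744, -0.1205, 0.3483]
ee_rot: [0.008, 1.57, -0.009]
force: [0.4, -0.1, -1.0]
width: 0.003
```

Request:
arm_command --pt "0 1 0 0 0 0 0" --pt "0 0 0 0 0 0 0"

```text
clock: 5.25
position: [0.5742, -0.1206, 0.3468]
ee_rot: [0.008, 1.571, -0.009]
force: [-0.3, 0.1, -0.5]
width: 0.008
```

Request:
arm_command --pt "0 1 0 0 0 0 0" --pt "0 0 0 0 0 0 0"

```text
clock: 5.5
position: [0.5742, -0.1206, 0.3456]
ee_rot: [0.008, 1.571, -0.008]
force: [0.3, 0.9, 1.2]
width: 0.006
```

Request:
arm_command --pt "0 1 0 0 0 0 0" --pt "0 0 0 0 0 0 0"

```text
clock: 5.75
position: [0.5742, -0.1205, 0.3451]
ee_rot: [0.008, 1.571, -0.009]
force: [-1.2, -0.4, 4.8]
width: 0.003
```

Request:
arm_command --pt "0 1 0 0 0 0 0" --pt "0 0 0 0 0 0 0"

```text
clock: 6.0
position: [0.5742, -0.1204, 0.345]
ee_rot: [0.008, 1.57, -0.009]
force: [-4.9, 0.7, 13.1]
width: 0.003
```

The right lid is firm: 13 N with no sinking at 0.345 m, which is exactly the lid top. Next is the middle lid.

Request:
arm_command --pt "0 -17 0 0 0 0 0" --pt "0 0 50 0 0 0 0" --pt "0 0 50 0 0 0 0" --pt "0 11 0 0 0 0 0" --pt "0 0 0 0 0 0 0"

```text
clock: 6.62
position: [0.5752, -0.021, 0.3493]
ee_rot: [0.008, 1.572, -0.009]
force: [0.2, -0.4, -0.2]
width: 0.005
```

Request:
arm_command --pt "0 3 0 0 0 0 0" --pt "0 0 0 0 0 0 0"

```text
clock: 6.88
position: [0.5753, -0.0218, 0.3466]
ee_rot: [0.009, 1.571, -0.01]
force: [0.2, 0.7, 0.9]
width: 0.005
```

Request:
arm_command --pt "0 1.5 0 0 0 0 0" --pt "0 0 0 0 0 0 0"

```text
clock: 7.12
position: [0.5754, -0.021, 0.3453]
ee_rot: [0.009, 1.571, -0.009]
force: [-0.4, -1.4, 1.5]
width: 0.007
```

Request:
arm_command --pt "0 1 0 0 0 0 0" --pt "0 0 0 0 0 0 0"

```text
clock: 7.38
position: [0.5754, -0.0207, 0.3443]
ee_rot: [0.008, 1.571, -0.009]
force: [0.0, -2.0, 2.1]
width: 0.004
```

Request:
arm_command --pt "0 1.5 0 0 0 0 0" --pt "0 0 0 0 0 0 0"

```text
clock: 7.62
position: [0.5753, -0.0207, 0.3427]
ee_rot: [0.008, 1.571, -0.009]
force: [0.4, -2.1, 2.6]
width: 0.004
```

Request:
arm_command --pt "0 1.5 0 0 0 0 0" --pt "0 0 0 0 0 0 0"

```text
clock: 7.88
position: [0.5752, -0.0206, 0.3411]
ee_rot: [0.008, 1.571, -0.008]
force: [-1.4, -1.1, 3.2]
width: 0.006
```

The middle lid gives: about 4 mm down at 3.2 N. Now I retract, open to ~26 mm and hover over its bar.

Request:
arm_command --pt "0 -20 0 0 0 0 0" --pt "26 -25 0 -25 0 0 0" --pt "26 0 0 -30 0 0 0" --pt "26 0 0 0 0 0 0" --pt "26 0 0 0 0 0 0"

```text
clock: 8.5
position: [0.5207, -0.0199, 0.3862]
ee_rot: [0.008, 1.57, -0.008]
force: [-0.0, -0.4, -0.2]
width: 0.28
```

```bash
python3 - <<'E'
from h import *
import cv2
goto([.5201,-.0204,.315],down(-.0104)); print(arm.observe()["width"])
for n in("grip_mid","press_mid","grip_left","grip_right"):
  for c in("scene","top"): print(n,c,[(round(d["p"],2),np.round(d["point"],3).tolist()) for d in pinpoint(c,n)[:2]])
a=get_image("scene")["frame"][170:310,180:360]
cv2.imwrite("pics/s1.png",cv2.resize(a,None,fx=4,fy=4)[:,:,::-1])
E
```

```text
now [ 0.5207 -0.0199  0.3862] axes [[0.001, 0.01, 1.0], [0.0, 1.0, -0.01], [-1.0, 0.0, 0.001]] F [-0.03 -0.35 -0.23]
shift mm [71.2 -0.5 -0.7] turn deg [-0.01  0.03 -0.01]
0.2800608886181631
grip_mid scene [(0.97, [0.519, -0.021, 0.151])]
grip_mid top [(0.6, [0.523, -0.023, 0.153])]
press_mid scene [(0.78, [0.574, -0.021, 0.166])]
press_mid top [(0.76, [0.579, -0.023, 0.165]), (0.17, [0.574, -0.124, 0.172])]
grip_left scene [(0.95, [0.523, 0.082, 0.156])]
grip_left top [(0.81, [0.52, 0.078, 0.154])]
grip_right scene [(0.78, [0.517, -0.122, 0.155])]
grip_right top [(0.62, [0.518, -0.117, 0.152])]
```

View pics/s1.png

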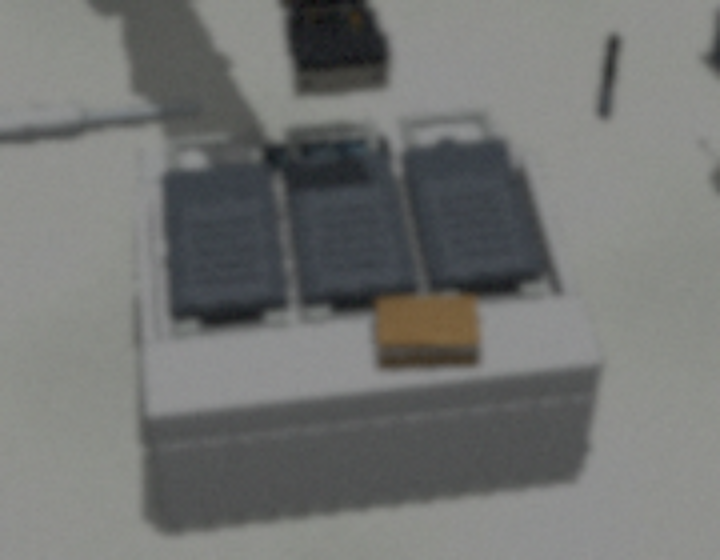

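The crop shows the gripper above and just in front of the middle handle (gripper bottom ~(340,88), bar ~(330,130) in the crop). All lids are shut and the carton is in place. I'll descend in steps, watching the force.

Request:
arm_command --pt "26 30 0 0 0 0 0" --pt "26 15 0 -0.7 0 0 0" --pt "26 0 0 0 0 0 0"

```text
clock: 9.32
position: [0.5192, -0.02, 0.3403]
ee_rot: [0.008, 1.573, -0.008]
force: [0.4, -0.4, 0.5]
width: 0.282
```

Request:
arm_command --pt "26 8 0 0 0 0 0" --pt "26 0 0 0 0 0 0"

```text
clock: 9.57
position: [0.5196, -0.02, 0.3332]
ee_rot: [0.008, 1.571, -0.008]
force: [-0.2, -0.4, -0.1]
width: 0.285
```

Request:
arm_command --pt "26 8 0 0 0 0 0" --pt "26 0 0 0 0 0 0"

```text
clock: 9.82
position: [0.5194, -0.0201, 0.3247]
ee_rot: [0.008, 1.572, -0.008]
force: [-0.6, 0.1, -0.4]
width: 0.283
```

Request:
arm_command --pt "26 9 0 0 0 0 0" --pt "26 0 0 0 0 0 0"

```text
clock: 10.07
position: [0.5193, -0.02, 0.3155]
ee_rot: [0.008, 1.572, -0.008]
force: [0.2, -0.4, -0.9]
width: 0.277
```

No contact on the way down. Closing gently.

Request:
arm_command --pt "4 0 0 0 0 0 0" --pt "4 0 0 0 0 0 0" --pt "4 0 0 0 0 0 0" --pt "4 0 0 0 0 0 0" --newtons 20

```text
clock: 10.58
position: [0.5206, -0.02, 0.3168]
ee_rot: [0.009, 1.568, -0.008]
force: [5.2, -0.8, -2.5]
width: 0.099
```

```bash
python3 - <<'E'
from h import *
s=arm.observe(); print(s["width"]*91.8,np.round(s["position"],4),np.round(s["force"],1))
# arc from the measured grasp; hinge 200 behind, 150 high; 55 deg, 11 rows of 5 deg (tool keeps vertical)
r0=np.array([-.2,.005]); 
for i in range(12):
    a=np.radians(5*i); print(5*i,np.round(((np.array([[np.cos(a),np.sin(a)],[-np.sin(a),np.cos(a)]])@r0-r0)*1e3),1))
E
```

```text
9.122537575805808 [ 0.5206 -0.02    0.3168] [ 5.2 -0.8 -2.5]
0 [0. 0.]
5 [ 1.2 17.4]
10 [ 3.9 34.7]
15 [ 8.1 51.6]
20 [13.8 68.1]
25 [20.9 84.1]
30 [29.3 99.3]
35 [ 39.  113.8]
40 [ 50.  127.4]
45 [ 62.1 140. ]
50 [ 75.3 151.4]
55 [ 89.4 161.7]
```

Request:
arm_command --pt "4 -8.7 0 1.5 0 0 0" --pt "4 -8.7 0 1 0 0 0" --pt "4 -8.7 0 1.2 0 0 0" --pt "4 -8.6 0 1.5 0 0 0" --pt "4 0 0 0 0 0 0" --newtons 25

```text
clock: 11.2
position: [0.5248, -0.02, 0.3516]
ee_rot: [0.008, 1.57, -0.009]
force: [2.6, 0.7, -2.7]
width: 0.103
```

```bash
python3 - <<'E'
from h import *
import cv2
a=get_image("scene")["frame"][150:310,180:360]
cv2.imwrite("pics/s2.png",cv2.resize(a,None,fx=4,fy=3.7)[:,:,::-1])
E
```

```text
(no output)
```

View pics/s2.png

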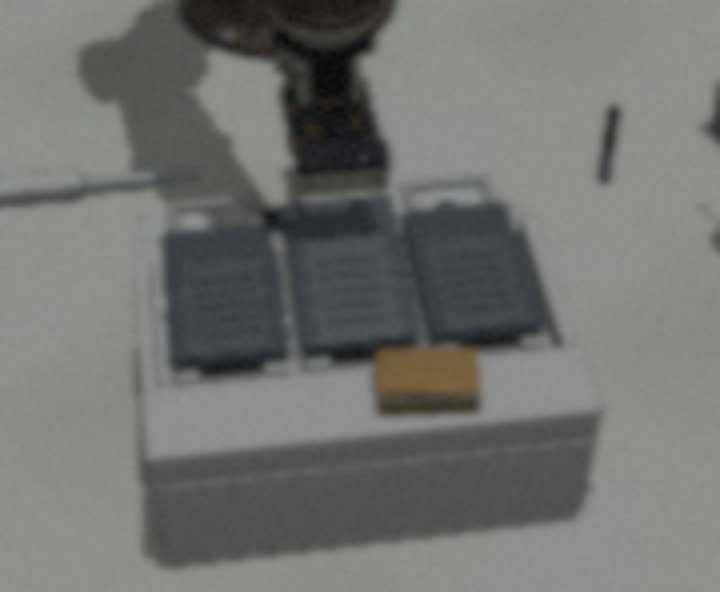

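The crop shows the middle lid raised, with the gripper at its bar (~(335,185)). The pull of about 2.7 N is half the lid's weight, so the lid is held. Continuing along the arc.

Request:
arm_command --pt "4 -16.9 0 4.2 0 0 0" --pt "4 -16.5 0 5.7 0 0 0" --pt "4 -16 0 7.1 0 0 0" --pt "4 -15.2 0 8.4 0 0 0" --pt "4 -14.5 0 9.7 0 0 0"

```text
clock: 11.88
position: [0.5586, -0.0203, 0.4295]
ee_rot: [0.008, 1.576, -0.009]
force: [-3.9, -0.4, -0.6]
width: 0.098
```

Request:
arm_command --pt "4 -13.6 0 11 0 0 0" --pt "4 -12.6 0 12.1 0 0 0" --pt "4 0 0 0 0 0 0"

```text
clock: 12.25
position: [0.5815, -0.0205, 0.457]
ee_rot: [0.007, 1.576, -0.009]
force: [-14.1, -0.3, 10.3]
width: 0.099
```

Request:
arm_command --pt "4 -11.4 0 13.2 0 0 0" --pt "4 -10.3 0 14.1 0 0 0" --pt "4 0 0 0 0 0 0" --pt "4 0 0 0 0 0 0"

```text
clock: 12.75
position: [0.609, -0.0209, 0.4789]
ee_rot: [0.007, 1.574, -0.009]
force: [-11.0, -0.7, 12.6]
width: 0.101
```

```bash
python3 - <<'E'
from h import *
import cv2
im=get_image("scene")
a=im["frame"][110:310,150:390]
cv2.imwrite("pics/s3.png",cv2.resize(a,None,fx=3,fy=3)[:,:,::-1])
get_image("top")
for c in("scene","top"):
  for n in("grip_left","grip_mid","grip_right","press_mid","cap_carton"): print(c,n,[(round(d["p"],2),np.round(d["point"],3).tolist()) for d in pinpoint(c,n)[:1]])
s=arm.observe(); p=s["position"]-[0,0,.159]; d=p-[.7201,-.0225,.15]
print(np.degrees(np.arctan2(d[2],-d[0]))-1.4,np.hypot(d[0],d[2]),s["width"],np.round(s["force"],1),s["clock"])
E
```

```text
scene grip_left [(0.55, [0.523, 0.08, 0.157])]
scene grip_mid [(0.65, [0.606, -0.018, 0.314])]
scene grip_right [(0.94, [0.516, -0.121, 0.154])]
scene press_mid [(0.73, [0.651, -0.024, 0.276])]
scene cap_carton [(0.75, [0.772, 0.014, 0.159])]
top grip_left [(0.7, [0.521, 0.082, 0.157])]
top grip_mid []
top grip_right []
top press_mid [(0.36, [0.646, 0.43, 0.003])]
top cap_carton [(0.41, [0.772, 0.011, 0.161])]
55.35776071435896 0.20294937770281452 0.09645189086585997 [-11.2  -1.4  12.6] 13.35
```

View pics/s3.png

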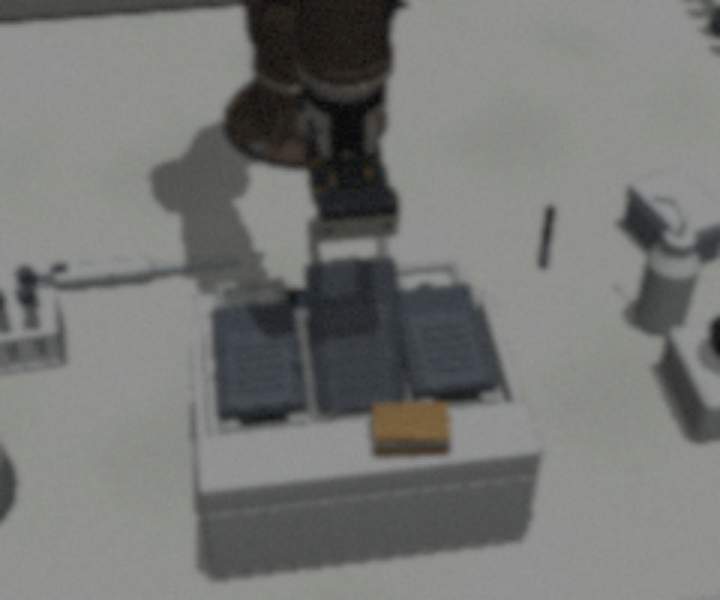

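The lid is up at about 55°, but there is a ~17 N radial strain in the grip. I relieve it by moving 1–2 mm outward.

Request:
arm_command --pt "4 -1.6 0 -1.2 0 0 0" --pt "4 0 0 0 0 0 0" --pt "4 0 0 0 0 0 0" --pt "4 0 0 0 0 0 0"

```text
clock: 13.85
position: [0.609, -0.021, 0.4793]
ee_rot: [0.008, 1.571, -0.009]
force: [-1.3, -1.0, 0.1]
width: 0.1
```

The strain is gone, the opening still matches the bar, and the pose is steady. Handing in.

```bash
python3 - <<'E'
from h import *
get_image("scene"); print([(n,np.round(pinpoint("scene",n)[0]["point"],3)) for n in("grip_mid","press_mid")])
s=arm.observe(); print(s["width"],np.round(s["position"],4),np.round(s["force"],1),s["clock"])
print(arm.sign_off())
E
```

```text
[('grip_mid', array([ 0.607, -0.019,  0.314])), ('press_mid', array([ 0.652, -0.026,  0.275]))]
0.1016336885225433 [ 0.6091 -0.021   0.4795] [-1.8 -0.8 -0.9] 14.0
the job is handed in; nothing more can be done
None
```

The middle lid was the one not caught. It is open to about 55° and still held by its bar handle; I handed the job in at 14.0 s.

- **Tapping:** The right lid stood firm, with 13 N and no sinking. The middle lid sank about 4 mm at 3.2 N, so I stopped there and did not tap the left lid.
- **Lifting:** I gripped the middle bar with 20 N, raised to 25 N for the lift, and took it along its arc. About 17 N of strain had built up in the grip by the end. A small shift brought it down to about 2 N.
- **Last checks:** The arm's position gives about 55°. The network finds the handle at 0.607, −0.019, 0.314 m, which agrees. The gripper opening is 9.3 mm on the 10 mm bar.
- **Surroundings:** In the last picture I viewed, just before that small shift, the other two lids were shut and the carton was in place. The top camera missed the middle and right handles then, probably because the arm hid them, so the right lid rests on the scene camera alone. I did not measure the objects on the bench again, and saw no unexpected contact forces during the moves.

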